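Show the red syrup's barcode to the scanner

TASK

We are checking the syrup stock: lift the bottle of red syrup out of the steel rail and hold its barcode up to the scanner - bottle upright, label turned squarely to the scanner's window, the middle of the barcode level with and straight in front of the middle of the window, about 10 cm from it. Finish while still holding the bottle there steadily in the air; do not put it down or let go. Leave the other bottles and the stack of lids standing where they are, and do not bump the scanner.

Things in the scene. Friction and masses are not known exactly. Their poses are not given: they have to be found in the camera images.
- red_bottle_mid (a point): Centre, half-way up, of the red syrup bottle: 206 mm tall, about 0.4 kg, body 58 mm in diameter up to 122 mm above its foot, then a shoulder narrowing to a 27 mm neck at 158 mm. z points up along the bottle, x out through the middle of its label. All four bottles are alike but for the colour.
- red_cap (a point): Centre of the red bottle's white screw cap, 31 mm in diameter, 30 mm high (176 to 206 mm above the foot), screwed tight: the bottle may be lifted and turned by it. 88 mm above the bottle's centre; same axes. An orange paper seal strip runs from the middle of its top over its edge on the label's side only, so the label's side shows from above.
- red_label (a point): Middle of the red bottle's barcode: black bars on a white label about 50 mm wide, with a band of the syrup's colour, on one side of the bottle only. 30 mm from the bottle's axis along its x, 70 mm above its foot (33 mm below the bottle's centre). Same axes as the bottle.
- scanner_window (a point): Middle of the dark red window of the barcode scanner: a white head (62 x 74 x 78 mm) on a stem over a round grey base (116 mm across), fixed to the table; top 189 mm and window middle 150 mm above the table. x points level out of the window, the way the scanner looks; z up.
- rail: Steel bottle rail (trough) fixed to the table, 416 mm long along its y, 82 mm wide along its x; origin under its middle. Floor 4 mm thick, 76 mm wide between front lip (45 mm high, at -x) and back (75 mm high, at +x); ends 60 mm high. The four bottles stand in it in a row about 95 mm apart, in any order, 4 mm above the table.
- blue_bottle_mid (a point): Centre, half-way up, of the blue syrup bottle, a bystander in the rail, same shape as the red one.
- green_bottle_mid (a point): Centre, half-way up, of the green syrup bottle, a bystander in the rail, same shape as the red one.
- amber_bottle_mid (a point): Centre, half-way up, of the amber syrup bottle, a bystander in the rail, same shape as the red one.
- lids_mid (a point): Centre of a loose stack of white drink-cup lids lying on the table, 94 mm across, 24 mm high; a bystander.
Things that resemble listed ones, but are neither listed nor needed, are in the scene too. Of the things that look like the part that bears red_bottle_mid, the smaller one is meant.

How it is judged:
By the outcome, as a careful person would: the job done as asked, in the order asked, and still so for the second after the job is handed in, while the arm keeps its last pose, push and grip.
It also fails if it takes over 48 s, if anything falls off the work surface, if the arm or the gripper's body presses on something with over 40 N, if the wrist force passes 120 N, or if a joint passes its speed limit or range.

ROBOT

A 6-joint arm with a two-finger parallel gripper is mounted at the origin on the work surface. World frame = base frame: x ahead of the robot, y to its left, z up, the work surface at z = 0. Lengths are in m, angles in rad, forces in N, time in s.
With the tool pointing down it reaches from about 0.35 to 0.975 m from the base axis. Payload 4.9 kg.
Tool frame: the origin (TCP) lies at the centre of the arm's flange, where the gripper is bolted on; the fingertips stand 173 mm ahead of it and the grasp point (between the pads) lies 155 mm ahead of it (ctrl.finger_overhang is the distance from the TCP to the fingertips, in m); z points along the fingers, y is the direction in which the jaws open and shut (so a half turn about z gives the same grasp; the last joint's range is limited). The gripper opens to 85 mm and grips with 20 to 120 N. Pads are 22 mm wide; open, the fingers measure 114 mm over their backs; the gripper's body (76 mm by 85 mm) begins 54 mm behind the grasp point. The pads swing forward as they close: fully open they stand 13 mm farther back than shut.
Start: joints at [1.132, 0.053, 1.613, -0, 1.476, -0.119], TCP at [0.196, 0.593, 0.405] pointing down, gripper open.
Joint ranges: [-3.01, 3.01], [-1.01, 2.22], [0.06, 2.58], [-1.02, 4.17], [0.09, 2.62], [-3.14, 3.14]. Speed limits (rad/s): [2.57, 2.57, 3.14, 3.14, 3.14, 3.14].

INTERFACE

Orientations are given as a rotation vector (axis times angle).
In Python, from station import ctrl, eyes, spotter gives the robot as it stands.
- The arm moves only by the shell command python3 -m crank 'ROWS' [FORCE]. ROWS is JSON, a list of rows, each a list of 7 numbers: the turn, a rotation vector about the tool's x, y, z in rad, then the shift along the tool's x, y, z in mm, then the closure, from -1 (fully open) to 1 (shut). A call has 1 to 8 rows; each row shifts and turns the pose as measured when the row begins, along the tool's axes as they then stand; what a row does not reach is not made up. A row lasts 1/12 s, in which the tool goes at most 41.7 mm and 7.16 degrees, less where a joint would pass 70% of its speed; a pose out of reach is approached as far as the arm can. A call is refused whole if a number of a shift passes 41.7 or a number of a turn 0.125, either way. A call with a gripper value outside its range is refused whole. The fingers move at their own pace and stop on an object; FORCE is the grip in N (left out, the last holds). Time passes only in rows, so rows that do not move let the fingers close. It gives the time, the measured TCP pose, the force and the opening at its end, in the units of the state.
- ctrl.get_obs(): the state, without advancing time (a new reading comes with each control period).
- eyes.get_image(name): name is "side" or "top" or "wrist"; returns a dict with "image" (420x560x3 uint8, red, green, blue), "vertical_fov" (degrees; the focal length in pixels is half the picture's height over the tangent of half this angle, whatever the lens; pixels are square), "cx", "cy" (the principal point, pixels), "dist" ([k1, k2, p1, p2, k3] as OpenCV has them; the pictures are not rectified), "rvec" (rotation vector, rad) and "tvec" (3), from world to camera coordinates, as OpenCV has them; the wrist camera has in their place "mount" (4x4, takes a point from camera to tool coordinates, whose origin is the TCP and whose axes are the flange's). Camera axes: x right, y down, z forward; pixel columns grow to the right and rows downward; lengths in m; the calibration is good to about 2 mm. A picture is of the moment at which its call begins: read the wrist's pose just before it. There is no depth.
- ctrl.finish_job(): hands the job in, once; it reports no verdict.
Trained networks look in a picture, given as the dict that the camera call returned (one of the last four; its "shot" number tells which), for a name from the list of things; names that differ only in an ending like _2 or _b are one class to them, and where a whole thing is asked for, a point or a joint stands for the part that bears it (a point fixed in the world has none). Each returns a list of dicts, best first, with "confidence" (0 to 1); they miss things now and then, are a little off and sometimes report something else, mostly with a low value. They report only what shows in the picture. A call takes as long as a camera call. They do not tell look-alikes from the thing itself.
- spotter.look_for(query, picture): "centre" ([x, y, z] in m, in world coordinates, good to about 4 mm: the middle of the surface that is visible of it).
- spotter.outline_of(query, picture): "region" (420x560 bool, what is visible of it).
- spotter.mark_of(query, picture): "centre" ([x, y, z] in m, in world coordinates, good to about 4 mm: a listed point, or the origin of a listed thing).
The state is a dict: "t": time; "q": joint angles; "dq": joint speeds; "effort": joint torques, N m; "tool_pos": TCP position; "tool_rot": TCP orientation; "contact_force": force on the tool from outside, world axes, zero at the start; "wrist_torque": the same for the moment, N m; "opening": finger opening in m.
Only numpy, scipy, OpenCV 4.12 (cv2) and the standard library are available. Lean on these libraries where they do the work, as an engineer would, in place of code of your own. Each camera call takes 0.05 s, during which the arm holds its last target.

## Working session

There is one attempt and no reset: what is moved stays moved. The work goes in short steps, Python scripts to look and compute and a shell command to move; the robot and the scene stay as the last step left them, time stands still between calls to the robot, and variables do not carry over. Pictures are saved under pics/ and viewed, and the job is handed in when it is done.

```bash
ls; mkdir -p pics; cat > h.py <<'E'
import numpy as np, cv2
from station import ctrl, eyes, spotter
def save(p,n): cv2.imwrite(f'pics/{n}.png', p['image'][:,:,::-1])
E
python3 - <<'E'
from h import *
for n in('top','side'):
    p=eyes.get_image(n); save(p,n+'0')
    print(n,p['vertical_fov'],p['rvec'],p['tvec'])
    for q in('red_cap','red_bottle_mid','red_label','scanner_window','rail','blue_bottle_mid','green_bottle_mid','amber_bottle_mid','lids_mid'):
        print(q,[(np.round(d['centre'],3),round(d['confidence'],2)) for d in spotter.mark_of(q,p)])
o=ctrl.get_obs();print(o['t'],o['tool_pos'],o['tool_rot'],o['opening'])
E
```

```text
pics
top 43.692031550016914 [ 2.16067393 -2.19584413  0.10861959] [0.05523006 0.58128104 1.44443151]
red_cap [(array([0.736, 0.359, 0.278]), 0.8), (array([0.538, 0.346, 0.194]), 0.77)]
red_bottle_mid [(array([0.534, 0.349, 0.11 ]), 0.96)]
red_label [(array([0.696, 0.352, 0.103]), 0.95), (array([0.558, 0.327, 0.075]), 0.64)]
scanner_window [(array([ 0.587, -0.223,  0.149]), 0.98)]
rail [(array([0.547, 0.3  , 0.004]), 0.73)]
blue_bottle_mid [(array([0.518, 0.438, 0.107]), 0.58)]
green_bottle_mid [(array([0.557, 0.249, 0.11 ]), 0.82)]
amber_bottle_mid [(array([0.578, 0.162, 0.109]), 0.89), (array([0.544, 0.298, 0.005]), 0.21)]
lids_mid [(array([ 0.491, -0.084,  0.015]), 0.59)]
side 55.26361916173051 [ 2.1844461  -0.91626975  0.3943886 ] [-0.39817696  0.39252094  0.74942876]
red_cap [(array([0.538, 0.349, 0.197]), 0.92), (array([0.741, 0.352, 0.279]), 0.66)]
red_bottle_mid [(array([0.536, 0.35 , 0.109]), 0.78), (array([0.735, 0.356, 0.149]), 0.61)]
red_label [(array([0.696, 0.356, 0.101]), 0.91), (array([0.56 , 0.323, 0.07 ]), 0.77)]
scanner_window [(array([ 0.586, -0.215,  0.147]), 0.56)]
rail [(array([ 0.543,  0.296, -0.001]), 0.61)]
blue_bottle_mid [(array([0.515, 0.441, 0.106]), 0.94)]
green_bottle_mid [(array([0.554, 0.252, 0.103]), 0.63)]
amber_bottle_mid [(array([0.575, 0.156, 0.106]), 0.61)]
lids_mid [(array([ 0.49 , -0.083,  0.007]), 0.59)]
1.0 [0.19645659 0.59329351 0.40471835] [-5.00190607e-01 -3.10150650e+00 -3.51134166e-06] 0.08547601877704629
```

View pics/top0.png

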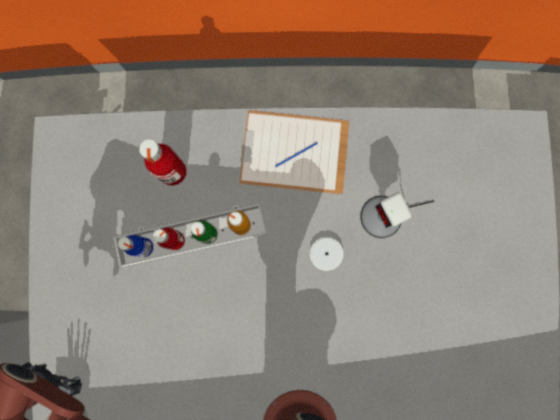

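View pics/side0.png

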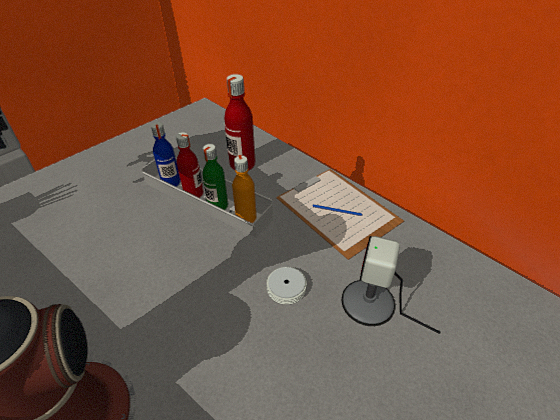

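The top view shows two red bottles: the small one in the rail at about (170,238), and a larger look-alike behind the rail at (165,165). In the side view they are at (188,165) and (237,130). I choose the small one in the rail, and now check it and the scanner in close crops.

```bash
python3 - <<'E'
from h import *
p=eyes.get_image('top'); s=eyes.get_image('side')
def crop(p,x0,y0,x1,y1,f): return cv2.resize(p['image'][y0:y1,x0:x1],None,fx=f,fy=f,interpolation=cv2.INTER_CUBIC)
a=crop(p,110,195,260,275,5)
cv2.imwrite('pics/c1.png',a[:,:,::-1])
b=np.hstack([crop(p,350,180,420,250,5.5),crop(s,335,225,405,295,5.5)])
cv2.imwrite('pics/c2.png',b[:,:,::-1])
c=crop(s,140,110,280,230,5)
cv2.imwrite('pics/c3.png',c[:,:,::-1])
E
```

```text
(no output)
```

View pics/c1.png

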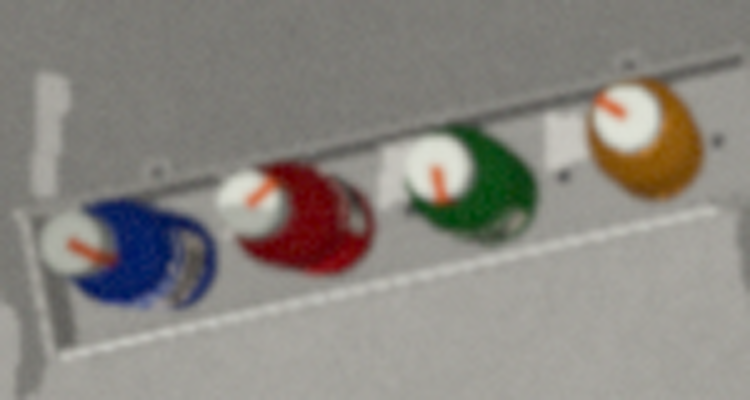

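View pics/c2.png

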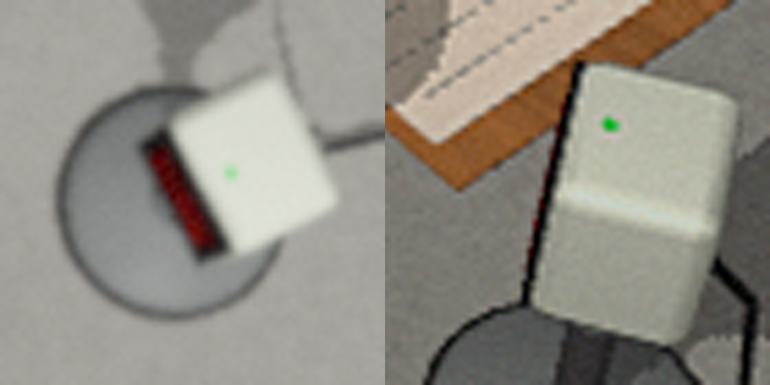

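View pics/c3.png

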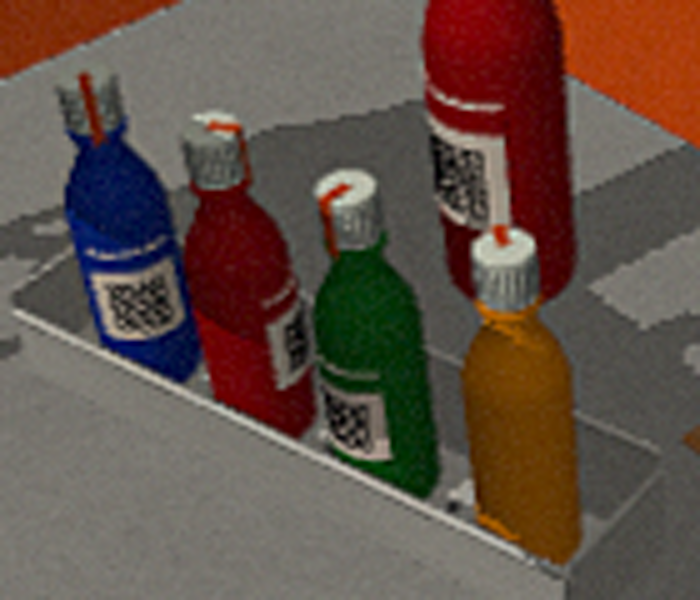

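In the crop, the small red bottle is at about (250,200). Its seal strip points up-right, so the label yaw is about -45°. The scanner window faces image-left and slightly down, which is +y and a bit of -x. I'll write the helpers and work out the approach.

```bash
cat >> h.py <<'E'
from scipy.spatial.transform import Rotation as R
def goto(pos,yawz=0.0):
    "tool-frame shift (mm) to world TCP pos, and world yaw turn expressed about tool z, plus levelling"
    o=ctrl.get_obs(); r=R.from_rotvec(o['tool_rot'])
    d=r.inv().apply(np.array(pos)-o['tool_pos'])*1000
    print('t',round(o['t'],2),'tcp',np.round(o['tool_pos'],4),'shift',np.round(d,1),'norm',round(float(np.linalg.norm(d)),1),'rows',round(float(np.linalg.norm(d))/41.7,2))
def ray(p,uv,z,o=None):
    uv=np.array(uv,float).reshape(-1,1,2); h=p['image'].shape[0]; f=h/2/np.tan(np.radians(p['vertical_fov']/2))
    K=np.array([[f,0,p['cx']],[0,f,p['cy']],[0,0,1]]); n=cv2.undistortPoints(uv,K,np.array(p['dist'],float))[:,0]
    d=np.c_[n,np.ones(len(n))]
    if 'mount' in p:
        M=np.array(p['mount']); r=R.from_rotvec(o['tool_rot'])
        c=r.apply(M[:3,3])+o['tool_pos']; d=r.apply(d@M[:3,:3].T)
    else:
        Rm=cv2.Rodrigues(np.array(p['rvec'],float))[0]; c=-Rm.T@np.array(p['tvec']).ravel(); d=d@Rm
    return c+d*((z-c[2])/d[:,2])[:,None]
E
python3 - <<'E'
from h import *
goto([0.50,0.35,0.44])
p=eyes.get_image('top')
c=lambda l:[(350+(x+.5)/5.5-.5,180+(y+.5)/5.5-.5) for x,y in l]
P=ray(p,c([(172,125),(240,252),(338,198),(275,75)]),.189); print(P)
for i,j in((0,1),(3,2)): d=P[j]-P[i]; print('edge',np.linalg.norm(d),np.degrees(np.arctan2(-d[0],d[1]))) 
for i,j in((3,0),(2,1)): d=P[j]-P[i]; print('normal',np.linalg.norm(d),np.degrees(np.arctan2(d[1],d[0])))
c=lambda l:[(110+(x+.5)/5-.5,195+(y+.5)/5-.5) for x,y in l]
P=ray(p,c([(253,203),(274,180)]),.210);print(P,np.degrees(np.arctan2(*(P[1]-P[0])[1::-1])))
E
```

```text
t 1.1 tcp [0.1965 0.5933 0.4047] shift [-364.6 -135.5  -35.3] norm 390.6 rows 9.37
[[ 0.61109822 -0.20925906  0.189     ]
 [ 0.55203275 -0.23891115  0.189     ]
 [ 0.57623393 -0.28601618  0.189     ]
 [ 0.63377521 -0.25859078  0.189     ]]
edge 0.06609066177513159 116.65759928809426
edge 0.06374285694785004 115.48346461571865
normal 0.054294241721022395 114.68747705824772
normal 0.05295829785317574 117.19276254422535
[[0.53521223 0.34333792 0.21      ]
 [0.54646413 0.332785   0.21      ]] -43.16394001736811
```

```bash
python3 -m crank '[[0,0,0,-30,-11,-5,-1],[0,0,0,-36,-13,-5,-1],[0,0,0,-36,-13,-5,-1],[0,0,0,-36,-13,-5,-1],[0,0,0,-36,-13,-5,-1],[0,0,0,-36,-13,-5,-1],[0,0,0,-36,-13,-5,-1],[0,0,0,-36,-13,0,-1]]' 40; python3 -c "
from h import *
goto([.5,.35,.44])"
```

```text
t: 1.82
tool_pos: [0.4358, 0.4054, 0.4406]
tool_rot: [-0.477, -3.104, -0.003]
contact_force: [0.6, 0.4, 0.4]
opening: 0.0855
t 1.82 tcp [0.4358 0.4054 0.4406] shift [-77.8 -33.6   0.5] norm 84.7 rows 2.03
```

```bash
python3 -m crank '[[0,0,0,-36,-15,0,-1],[0,0,0,-30,-13,0,-1],[0,0,0,-12,-5,0,-1],[0,0,0,0,0,0,-1]]'; python3 - <<'E'
from h import *
o=ctrl.get_obs();p=eyes.get_image('wrist'); save(p,'w1'); print(o['tool_pos'],o['tool_rot'])
for q in('red_cap','red_bottle_mid','red_label'):
    print(q,[(np.round(d['centre'],3),round(d['confidence'],2)) for d in spotter.mark_of(q,p)])
E
```

```text
t: 2.15
tool_pos: [0.5078, 0.3425, 0.4416]
tool_rot: [0.49, 3.101, 0.003]
contact_force: [0.1, 0.1, -0.4]
opening: 0.0855
[0.50778236 0.3425446  0.44162009] [0.4897164  3.10060018 0.00320228]
red_cap [(array([0.536, 0.345, 0.194]), 0.73)]
red_bottle_mid [(array([0.738, 0.358, 0.149]), 0.61)]
red_label [(array([0.688, 0.352, 0.1  ]), 0.75), (array([0.576, 0.157, 0.104]), 0.26)]
```

View pics/w1.png

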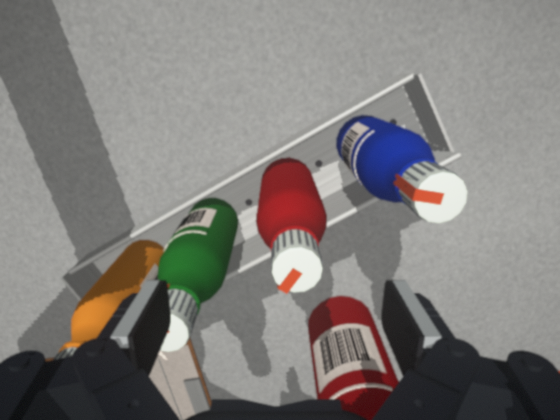

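The wrist view shows the red cap's top at (298,268) with the strip pointing to (285,289). The large red bottle is at (350,350). I'll compute the cap pose.

```bash
python3 - <<'E'
from h import *
o=ctrl.get_obs();p=eyes.get_image('wrist')
im=p['image'][230:310,255:345]; cv2.imwrite('pics/w1c.png',cv2.resize(im,None,fx=7,fy=7,interpolation=cv2.INTER_CUBIC)[:,:,::-1])
P=ray(p,[(298,268),(285,289)],.210,o);print(P,np.degrees(np.arctan2(*(P[1]-P[0])[1::-1])))
E
```

```text
[[0.53265691 0.35101924 0.21      ]
 [0.54404136 0.3393388  0.21      ]] -45.73520562077596
```

View pics/w1c.png

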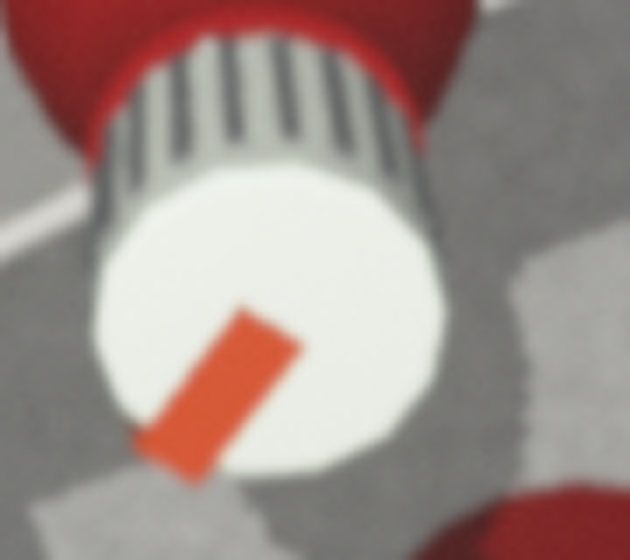

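```bash
python3 - <<'E'
from h import *
o=ctrl.get_obs();p=eyes.get_image('wrist')
P=ray(p,[(293.2,275),(278.1,295.2)],.210,o);print(P,np.degrees(np.arctan2(*(P[1]-P[0])[1::-1])))
goto([*P[0][:2],.37]); 
r=R.from_rotvec(o['tool_rot']); print(r.as_matrix().round(3))
E
```

```text
[[0.53620287 0.34708496 0.21      ]
 [0.54682736 0.33417236 0.21      ]] -50.552435873892094
t 2.45 tcp [0.5048 0.3457 0.4417] shift [-29.4  10.7  71.7] norm 78.3 rows 1.88
[[-0.953  0.303  0.002]
 [ 0.303  0.953  0.002]
 [-0.001  0.003 -1.   ]]
```

```bash
python3 -m crank '[[0,0,0,-20,7,0,-1],[0,0,0,-9.5,3.5,5,-1],[0,0,0,0,0,15,-1],[0,0,0,0,0,0,-1]]'; python3 -c "
from h import *
goto([.5365,.3465,.351])"
```

```text
t: 2.78
tool_pos: [0.5335, 0.3513, 0.4217]
tool_rot: [0.468, 3.104, 0.006]
contact_force: [-0.6, 0.6, -1.1]
opening: 0.0855
t 2.78 tcp [0.5335 0.3513 0.4217] shift [-4.2 -4.  70.6] norm 70.9 rows 1.7
```

```bash
python3 -m crank '[[0,0,0,-2.5,-2.5,12,-1],[0,0,0,-1.5,-1.5,15,-1],[0,0,0,0,0,15,-1],[0,0,0,0,0,13,-1]]'; python3 -c "
from h import *
goto([.5365,.3465,.351])"
```

```text
t: 3.12
tool_pos: [0.5355, 0.3485, 0.3676]
tool_rot: [0.461, 3.1, 0.012]
contact_force: [-0.8, -0.0, 0.6]
opening: 0.0855
t 3.12 tcp [0.5355 0.3485 0.3676] shift [-1.5 -1.7 16.6] norm 16.8 rows 0.4
```

```bash
python3 -m crank '[[0,0,0,-1.5,-1.5,10,-1],[0,0,0,0,0,5,-1],[0,0,0,0,0,0,-1]]'; python3 - <<'E'
from h import *
goto([.5365,.3465,.351])
o=ctrl.get_obs(); print(R.from_rotvec(o['tool_rot']).as_matrix().round(4))
p=eyes.get_image('side'); im=p['image'][90:220,130:270]; cv2.imwrite('pics/s1.png',cv2.resize(im,None,fx=4.5,fy=4.5)[:,:,::-1])
E
```

```text
t: 3.37
tool_pos: [0.535, 0.3464, 0.3465]
tool_rot: [0.46, 3.107, 0.006]
contact_force: [-0.3, 0.7, 0.8]
opening: 0.0855
t 3.37 tcp [0.535  0.3464 0.3465] shift [-1.4  0.6 -4.5] norm 4.7 rows 0.11
[[-9.57e-01  2.90e-01  1.70e-03]
 [ 2.90e-01  9.57e-01  3.50e-03]
 [-6.00e-04  3.90e-03 -1.00e+00]]
```

View pics/s1.png

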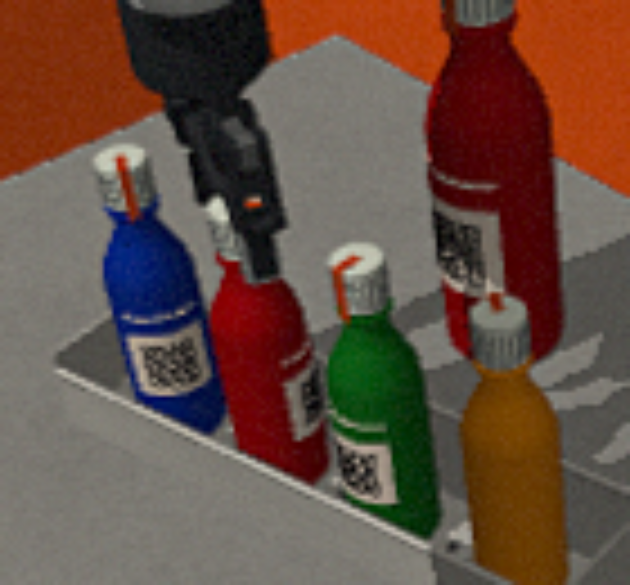

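The fingers straddle the red cap (crop about (240,220)) and clear the blue and green bottles. I'll raise 4 mm and close.

```bash
python3 -m crank '[[0,0,0,-1.4,0,-4,-1],[0,0,0,0,0,0,0.2],[0,0,0,0,0,0,1],[0,0,0,0,0,0,1],[0,0,0,0,0,0,1],[0,0,0,0,0,0,1],[0,0,0,0,0,0,1],[0,0,0,0,0,0,1]]' 70; python3 -c "
from h import *
goto([.5365,.3465,.40]); print(ctrl.get_obs()['wrist_torque'])"
```

```text
t: 4.08
tool_pos: [0.5376, 0.3463, 0.3564]
tool_rot: [0.46, 3.1, 0.012]
contact_force: [0.3, -0.4, 0.3]
opening: 0.0293
t 4.08 tcp [0.5376 0.3463 0.3564] shift [  0.9   0.3 -43.6] norm 43.6 rows 1.05
[-0.04326545 -0.00641694  0.00106605]
```

```bash
python3 -m crank '[[0,0,0,0,0,-6,1],[0,0,0,0,0,-12,1],[0,0,0,0,0,-20,1],[0,0,0,0,0,-20,1],[0,0,0,0,0,-15,1],[0,0,0,0,0,0,1]]'; python3 - <<'E'
from h import *
o=ctrl.get_obs(); print(R.from_rotvec(o['tool_rot']).as_matrix().round(4))
p=eyes.get_image('side'); im=p['image'][70:220,130:270]; cv2.imwrite('pics/s2.png',cv2.resize(im,None,fx=4,fy=4)[:,:,::-1])
E
```

```text
t: 4.58
tool_pos: [0.5359, 0.3454, 0.4288]
tool_rot: [-0.46, -3.106, -0.002]
contact_force: [0.7, 0.2, -2.5]
opening: 0.0294
[[-0.957   0.29   -0.0017]
 [ 0.2899  0.957   0.0018]
 [ 0.0021  0.0012 -1.    ]]
```

View pics/s2.png

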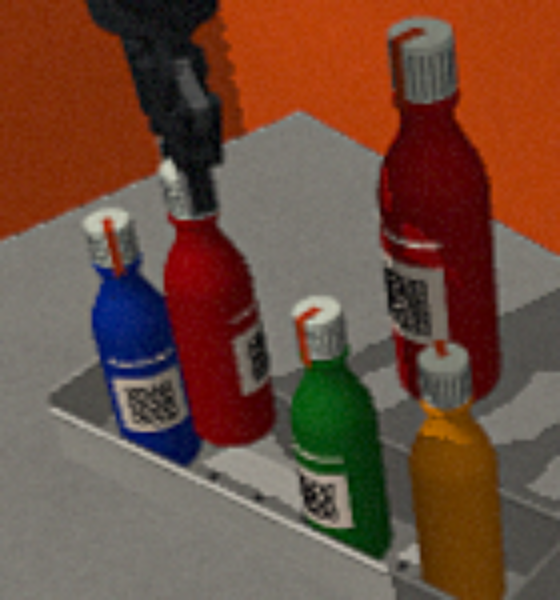

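The red bottle is in the gripper and lifted. I'll raise it above the other bottles.

```bash
python3 -m crank '[[0,0,0,0,0,-15,1],[0,0,0,0,0,-28,1],[0,0,0,0,0,-32,1],[0,0,0,0,0,-32,1],[0,0,0,0,0,-32,1],[0,0,0,0,0,-28,1],[0,0,0,0,0,-18,1],[0,0,0,0,0,0,1]]'; python3 -c "
from h import *
goto([.525,-0.05,.62])"
```

```text
t: 5.3
tool_pos: [0.5366, 0.3453, 0.6122]
tool_rot: [-0.457, -3.087, 0.017]
contact_force: [0.6, 0.4, -2.6]
opening: 0.0291
t 5.3 tcp [0.5366 0.3453 0.6122] shift [-103.3 -381.8   -4.4] norm 395.6 rows 9.49
```

```bash
python3 -m crank '[[0,0,0,-4,-14,0,1],[0,0,0,-7,-25,0,1],[0,0,0,-9,-33,0,1],[0,0,0,-9,-33,0,1],[0,0,0,-9,-33,0,1],[0,0,0,-9,-33,0,1],[0,0,0,-9,-33,0,1],[0,0,0,-9,-33,0,1]]'; python3 -c "
from h import *
goto([.525,-0.05,.62])"
```

```text
t: 5.97
tool_pos: [0.5296, 0.0931, 0.5982]
tool_rot: [-0.436, -3.068, 0.028]
contact_force: [0.8, -0.6, -2.7]
opening: 0.0292
t 5.97 tcp [0.5296 0.0931 0.5982] shift [ -34.6 -139.2  -19.8] norm 144.8 rows 3.47
```

```bash
cat >> h.py <<'E'
def level(yaw=0.0):
    "turn (tool axes) that makes tool z straight down, then a world yaw"
    o=ctrl.get_obs(); r=R.from_rotvec(o['tool_rot']); z=r.apply([0,0,1]); 
    ax=np.cross(z,[0,0,-1]); q=R.from_rotvec(ax)  # small angle
    rt=R.from_rotvec([0,0,yaw])*q*r
    print('tilt deg',np.degrees(np.linalg.norm(ax)).round(2),'turn',(r.inv()*rt).as_rotvec().round(4))
E
python3 -m crank '[[0,0,0,-9,-33,-4,1],[0,0,0,-9,-33,-4,1],[0,0,0,-7,-28,-4,1],[0,0,0,-4,-16,-4,1],[0,0,0,-1,-5,0,1],[0,0,0,0,0,0,1]]'; python3 -c "
from h import *
goto([.525,-0.04,.62]);level()"
```

```text
t: 6.47
tool_pos: [0.5239, -0.0401, 0.6008]
tool_rot: [-0.451, -3.043, 0.035]
contact_force: [-0.2, 0.1, -3.3]
opening: 0.029
t 6.47 tcp [ 0.5239 -0.0401  0.6008] shift [  0.1  -0.2 -19.3] norm 19.3 rows 0.46
tilt deg 3.94 turn [-0.0317 -0.061   0.    ]
```

```bash
python3 -m crank '[[-0.016,-0.03,0,0,0,0,1],[-0.016,-0.03,0,0,0,0,1],[0,0,0,0,0,0,1],[0,0,0,0,0,0,1]]'; python3 - <<'E'
from h import *
goto([.525,-0.05,.62]);level()
o=ctrl.get_obs()
for n in('top','side','wrist'):
    p=eyes.get_image(n); save(p,n+'3')
    for q in('scanner_window','red_label','red_bottle_mid'):
        print(n,q,[(np.round(d['centre'],3),round(d['confidence'],2)) for d in spotter.mark_of(q,p)])
E
```

```text
t: 6.8
tool_pos: [0.5235, -0.0389, 0.5941]
tool_rot: [-0.457, -3.098, -0.005]
contact_force: [-0.2, -0.3, -3.5]
opening: 0.0292
t 6.8 tcp [ 0.5235 -0.0389  0.5941] shift [ -4.3 -10.2 -25.9] norm 28.2 rows 0.68
tilt deg 0.6 turn [ 0.0019 -0.0102  0.    ]
top scanner_window [(array([ 0.584, -0.22 ,  0.147]), 0.57)]
top red_label [(array([0.694, 0.351, 0.1  ]), 0.77), (array([0.546, 0.298, 0.003]), 0.39)]
top red_bottle_mid [(array([0.734, 0.358, 0.152]), 0.61), (array([ 0.514, -0.037,  0.347]), 0.5)]
side scanner_window [(array([ 0.586, -0.215,  0.149]), 0.77)]
side red_label [(array([0.696, 0.358, 0.102]), 0.94), (array([ 0.54 , -0.064,  0.309]), 0.93)]
side red_bottle_mid [(array([ 0.522, -0.036,  0.351]), 0.89), (array([0.736, 0.354, 0.147]), 0.7), (array([0.578, 0.159, 0.108]), 0.56)]
wrist scanner_window [(array([ 0.581, -0.217,  0.149]), 0.69)]
wrist red_label []
wrist red_bottle_mid []
```

View pics/top3.png

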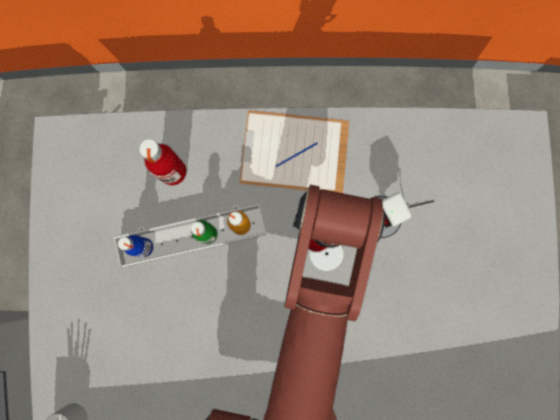

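View pics/wrist3.png

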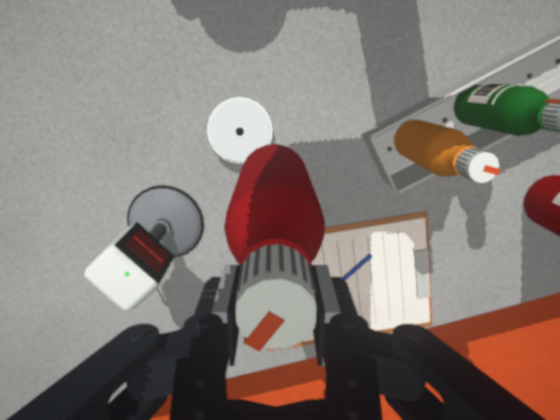

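View pics/side3.png

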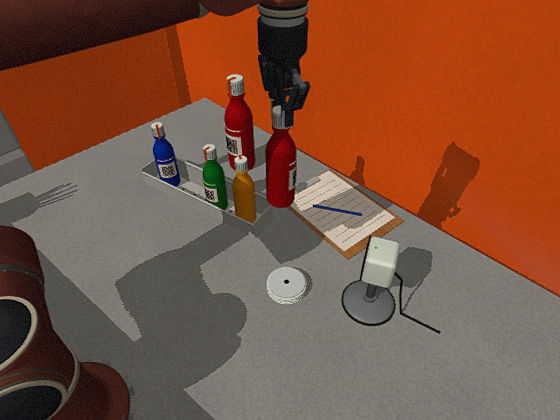

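The wrist view shows the scanner head at about (130,265) and the gripped cap with its strip at (265,330). The other bottles still stand. I'll crop both to get the angles.

```bash
python3 - <<'E'
import cv2
i=cv2.imread('pics/wrist3.png'); 
cv2.imwrite('pics/w3a.png',cv2.resize(i[210:320,75:185],None,fx=5.4,fy=5.4,interpolation=cv2.INTER_CUBIC))
cv2.imwrite('pics/w3b.png',cv2.resize(i[260:370,220:330],None,fx=5.4,fy=5.4,interpolation=cv2.INTER_CUBIC))
E
```

```text
(no output)
```

View pics/w3a.png

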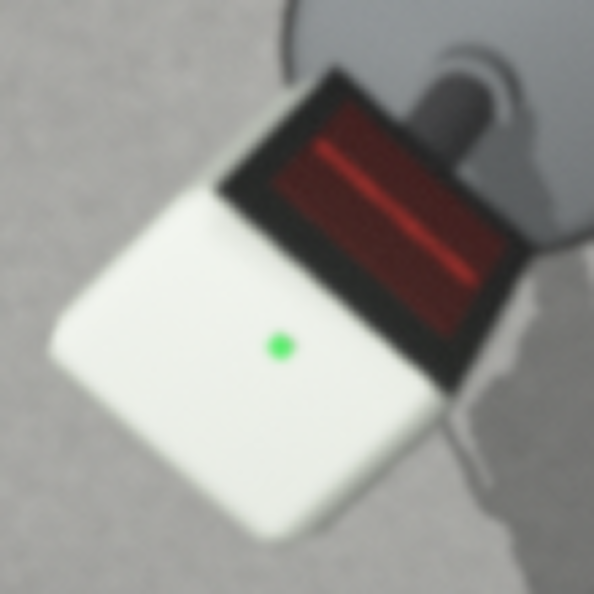

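View pics/w3b.png

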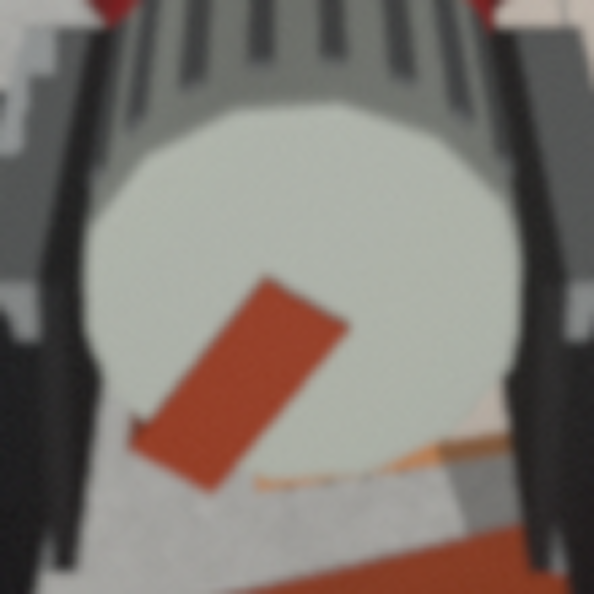

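```bash
python3 - <<'E'
from h import *
o=ctrl.get_obs();p=eyes.get_image('wrist'); save(p,'w4')
a=cv2.imread('pics/wrist3.png');print('diff',np.abs(a.astype(int)-p['image'][:,:,::-1]).mean(), o['tool_pos'])
level()
ca=lambda l:[(75+(x+.5)/5.4-.5,210+(y+.5)/5.4-.5) for x,y in l]
cb=lambda l:[(220+(x+.5)/5.4-.5,260+(y+.5)/5.4-.5) for x,y in l]
L=ray(p,ca([(315,140),(475,285)]),.150,o); T=ray(p,ca([(215,190),(450,392)]),.188,o); B=ray(p,ca([(338,68),(535,250)]),.112,o)
S=ray(p,ca([(70,320),(190,205),(275,545),(445,395)]),.187,o)
for n,P in(('laser',L),('top',T),('bot',B)):
    d=P[1]-P[0]; print(n,P.mean(0),np.linalg.norm(d),'normal',np.degrees(np.arctan2(d[1],d[0]))%180-90+0, d.round(3))
for i in(0,2): d=S[i+1]-S[i]; print('side',np.degrees(np.arctan2(d[1],d[0])))
zt=o['tool_pos'][2]-.1464
C=ray(p,cb([(305,290),(307,300),(172,470)]),zt,o); d=C[2]-C[1]; print('cap',C[0],o['tool_pos'],'strip yaw',np.degrees(np.arctan2(d[1],d[0])))
print(spotter.mark_of('scanner_window',p)[:1])
E
```

```text
diff 0.8779081632653061 [ 0.52369105 -0.03960971  0.59553905]
tilt deg 0.43 turn [ 0.0022 -0.0072 -0.    ]
laser [ 0.58277387 -0.21907577  0.15      ] 0.04827997240915925 normal -64.58038864061396 [0.044 0.021 0.   ]
top [ 0.58312731 -0.22013827  0.188     ] 0.06387715892468715 normal -63.56276265086578 [0.057 0.028 0.   ]
bot [ 0.5852952  -0.22212685  0.112     ] 0.0647857378156402 normal -64.73080458197431 [0.059 0.028 0.   ]
side 114.97550110295529
side 115.12075809893938
cap [ 0.52044413 -0.03857888  0.44913905] [ 0.52369105 -0.03960971  0.59553905] strip yaw -50.9095200042653
[{'centre': [0.5822, -0.2175, 0.146], 'confidence': 0.59}]
```

```bash
python3 -m crank '[[0,-0.004,0.06,0,0,0,1],[0,-0.004,0.12,0,0,0,1],[0,0,0.07,0,0,0,1],[0,0,0,0,0,0,1],[0,0,0,0,0,0,1]]'; python3 - <<'E'
from h import *
goto([.530,-0.1015,.4324]);level()
print(R.from_rotvec(ctrl.get_obs()['tool_rot']).as_matrix().round(3))
E
```

```text
t: 7.92
tool_pos: [0.5237, -0.0398, 0.5955]
tool_rot: [0.859, 3.021, 0.002]
contact_force: [0.3, -0.3, -3.5]
opening: 0.029
t 7.92 tcp [ 0.5237 -0.0398  0.5955] shift [-37.7 -49.4 163.1] norm 174.5 rows 4.18
tilt deg 0.1 turn [0.0017 0.0005 0.    ]
[[-0.85   0.526  0.001]
 [ 0.526  0.85   0.001]
 [-0.     0.002 -1.   ]]
```

```bash
python3 -m crank '[[0,0,0,-3,-4,10,1],[0,0,0,-5,-6,20,1],[0,0,0,-5,-6,25,1],[0,0,0,-5,-7,25,1],[0,0,0,-5,-7,25,1],[0,0,0,-4,-6,18,1],[0,0,0,-3,-4,10,1],[0,0,0,0,0,0,1]]'; python3 - <<'E'
from h import *
goto([.530,-0.1015,.4324]);level()
E
```

```text
t: 8.58
tool_pos: [0.5283, -0.093, 0.4544]
tool_rot: [0.84, 3.024, 0.002]
contact_force: [-0.6, 0.2, -4.2]
opening: 0.029
t 8.58 tcp [ 0.5283 -0.093   0.4544] shift [-5.8 -6.4 22. ] norm 23.6 rows 0.57
tilt deg 0.21 turn [ 0.0021  0.003  -0.    ]
```

```bash
python3 -m crank '[[0,0,0,-3,-3,10,1],[0,0,0,-2,-3,7,1],[0,0,0,0,0,0,1],[0,0,0,0,0,0,1]]'; python3 - <<'E'
from h import *
goto([.530,-0.1015,.4324]);level()
for n in('top','side','wrist'):
    o=ctrl.get_obs();p=eyes.get_image(n); save(p,n+'5')
    for q in('scanner_window','red_label','red_bottle_mid','red_cap'):
        print(n,q,[(np.round(d['centre'],3),round(d['confidence'],2)) for d in spotter.mark_of(q,p)])
    if n=='side':
        cv2.imwrite('pics/s5c.png',cv2.resize(p['image'][150:300,240:410],None,fx=4,fy=4,interpolation=cv2.INTER_CUBIC)[:,:,::-1])
        Rm=cv2.Rodrigues(p['rvec'])[0]; print('cam',-Rm.T@np.ravel(p['tvec']))
cv2.imwrite('pics/w5b.png',cv2.resize(p['image'][260:370,220:330],None,fx=5.4,fy=5.4,interpolation=cv2.INTER_CUBIC)[:,:,::-1])
E
```

```text
t: 8.92
tool_pos: [0.53, -0.1016, 0.4375]
tool_rot: [0.838, 3.022, 0.002]
contact_force: [0.5, -0.4, -2.6]
opening: 0.0287
t 8.92 tcp [ 0.53   -0.1016  0.4375] shift [0.1 0.1 5.1] norm 5.1 rows 0.12
tilt deg 0.34 turn [0.003  0.0052 0.    ]
top scanner_window [(array([ 0.582, -0.222,  0.149]), 0.79)]
top red_label [(array([0.691, 0.352, 0.1  ]), 0.86), (array([ 0.585, -0.223,  0.149]), 0.31)]
top red_bottle_mid [(array([0.734, 0.359, 0.15 ]), 0.9), (array([ 0.53 , -0.098,  0.19 ]), 0.6)]
top red_cap [(array([0.734, 0.358, 0.277]), 0.66), (array([ 0.532, -0.1  ,  0.274]), 0.61)]
side scanner_window [(array([ 0.585, -0.219,  0.146]), 0.64), (array([0.516, 0.439, 0.11 ]), 0.5)]
side red_label [(array([ 0.543, -0.129,  0.151]), 0.85), (array([0.694, 0.354, 0.104]), 0.75)]
side red_bottle_mid [(array([0.736, 0.354, 0.15 ]), 0.61), (array([ 0.53 , -0.099,  0.19 ]), 0.58)]
side red_cap [(array([ 0.534, -0.102,  0.276]), 0.58)]
cam [ 0.08462432 -0.47196422  0.80271387]
wrist scanner_window [(array([ 0.582, -0.217,  0.151]), 0.63)]
wrist red_label []
wrist red_bottle_mid []
wrist red_cap [(array([ 0.53 , -0.102,  0.276]), 0.83)]
```

View pics/s5c.png

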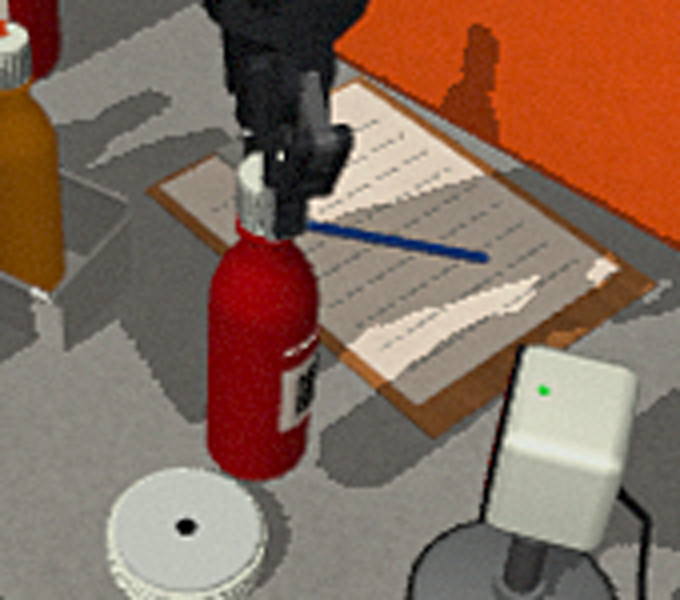

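View pics/w5b.png

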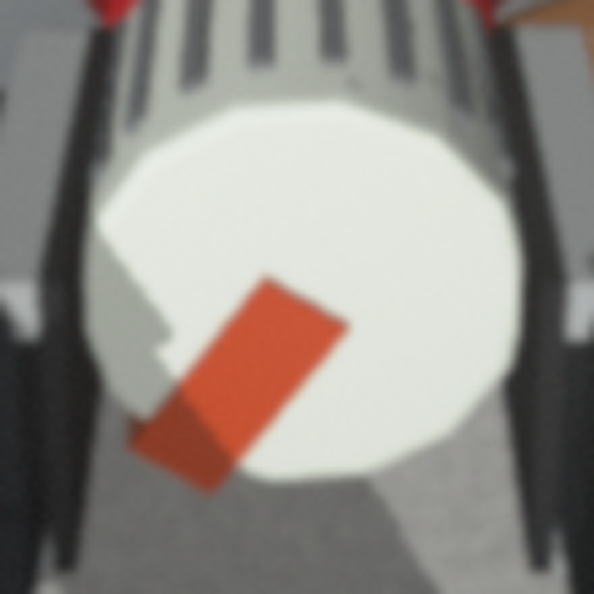

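View pics/wrist5.png

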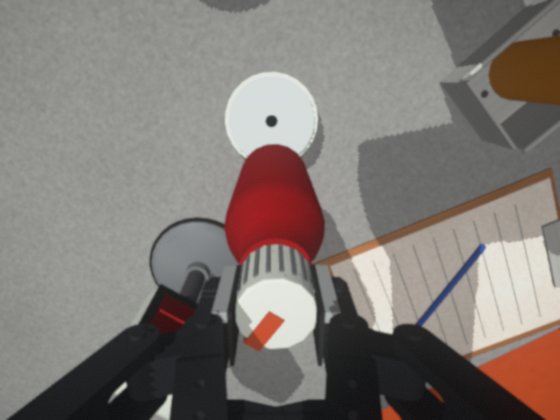

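The grip has not slipped, and the label faces the scanner. I'll lower the last few mm, level, then verify the strip yaw and an overlay.

```bash
python3 -m crank '[[0.003,0.005,0,0,0,4,1],[0,0,0,0,0,0,1],[0,0,0,0,0,0,1]]'; python3 - <<'E'
from h import *
goto([.530,-0.1015,.4324]);level()
o=ctrl.get_obs();p=eyes.get_image('wrist')
zt=o['tool_pos'][2]-.1464
cb=lambda l:[(220+(x+.5)/5.4-.5,260+(y+.5)/5.4-.5) for x,y in l]
C=ray(p,cb([(303,290),(309,301),(172,470),(268,275),(135,440),(350,325),(213,492)]),zt,o)
for i in(1,3,5): d=C[i+1]-C[i]; print('strip yaw',np.degrees(np.arctan2(d[1],d[0])))
print('cap',C[0], 'strip inner end', C[1])
p=eyes.get_image('side'); f=210/np.tan(np.radians(p['vertical_fov']/2)); K=np.array([[f,0,p['cx']],[0,f,p['cy']],[0,0,1]])
im=cv2.resize(p['image'][150:300,240:410],None,fx=4,fy=4,interpolation=cv2.INTER_CUBIC)[:,:,::-1].copy()
def dr(P,col):
    uv=cv2.projectPoints(np.array(P,float),p['rvec'],p['tvec'],K,np.array(p['dist'],float))[0][:,0]
    for u in uv: cv2.circle(im,tuple(int(v) for v in ((u-[240,150]+.5)*4)),2,col,-1)
foot=o['tool_pos'][2]-.3524
for ax,col in(([.5285,-.1008],(0,255,0)),):
    yaw=np.radians(-65.5); P=[]
    for a in np.linspace(-25/29,25/29,9):
        for z in(-.0,):P.append([ax[0]+.0295*np.cos(yaw+a),ax[1]+.0295*np.sin(yaw+a),foot+.07+z])
    dr(P,col); dr([P[4]],(255,0,255))
    dr([[ax[0]+.029*np.cos(t),ax[1]+.029*np.sin(t),foot] for t in np.linspace(0,6.28,40)],(255,255,0))
dr([[.5835,-.2185,.15]],(255,0,255))
cv2.imwrite('pics/ov.png',im)
E
```

```text
t: 9.92
tool_pos: [0.5299, -0.1016, 0.4326]
tool_rot: [-0.839, -3.026, 0.001]
contact_force: [-0.0, -0.6, -3.3]
opening: 0.0289
t 9.92 tcp [ 0.5299 -0.1016  0.4326] shift [-0.1  0.1  0.2] norm 0.3 rows 0.01
tilt deg 0.07 turn [-0.0007 -0.001   0.    ]
strip yaw -65.43747889320032
strip yaw -65.70416447613556
strip yaw -65.35064062623792
cap [ 0.52757731 -0.10061291  0.28621434] strip inner end [ 0.52853047 -0.10071596  0.28621434]
```

View pics/ov.png

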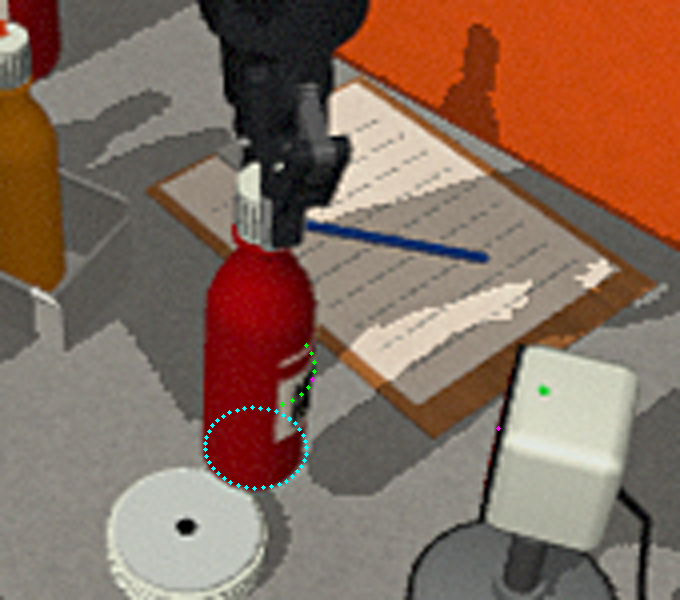

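The foot and label overlays agree with the picture to about 1 px, the strip yaw is -65.5° against -65° wanted, and tilt is 0.07°. One last look at the bystanders and steadiness, then I'll hand in.

```bash
python3 -m crank '[[0,0,0,0,0,0,1],[0,0,0,0,0,0,1],[0,0,0,0,0,0,1]]'; python3 - <<'E'
from h import *
p=eyes.get_image('side')
for q in('red_label','blue_bottle_mid','green_bottle_mid','amber_bottle_mid','lids_mid'):
    print(q,[(np.round(d['centre'],3),round(d['confidence'],2)) for d in spotter.mark_of(q,p)])
goto([.53,-.1015,.4324]);level(); print(np.abs(ctrl.get_obs()['dq']).max())
print(ctrl.finish_job())
E
```

```text
t: 10.27
tool_pos: [0.5299, -0.1015, 0.4325]
tool_rot: [-0.839, -3.026, 0.001]
contact_force: [0.3, -0.0, -4.2]
opening: 0.0289
red_label [(array([0.698, 0.357, 0.102]), 0.93), (array([ 0.539, -0.132,  0.147]), 0.88)]
blue_bottle_mid [(array([0.516, 0.44 , 0.107]), 0.93)]
green_bottle_mid [(array([0.555, 0.252, 0.103]), 0.72)]
amber_bottle_mid [(array([0.578, 0.154, 0.108]), 0.6)]
lids_mid [(array([ 0.495, -0.082,  0.01 ]), 0.61)]
t 10.57 tcp [ 0.5298 -0.1015  0.4325] shift [-0.1  0.1  0.1] norm 0.2 rows 0.0
tilt deg 0.09 turn [-0.0007 -0.0014  0.    ]
0.002348095972580455
the job is handed in; nothing more can be done
None
```

I gripped the small red bottle by its cap and lifted it over the other bottles. It is now held in front of the scanner, and I handed the job in at about 10.6 s of the 48 s. No verdict came back.

**Last checks**
- **Upright:** the tool's tilt was 0.09° and the arm was steady.
- **Label direction:** the yaw is about -65.5°. Squarely facing the window would be about -65°, with estimates from -63.6° to -66°.
- **Height:** the middle of the barcode is at about 150 mm by my pose calculation. The detector gave 147 mm, within its 4 mm accuracy.
- **Distance:** the barcode should be about 10 cm from the window, since I placed the bottle's axis 130 mm in front of it. I did not measure the gap separately, and the detector's window and label points put it about 3 mm nearer.
- **Others:** the other bottles and the lids are where they were within detector error. I saw no contact with the scanner.

**Disagreements:** the first overhead picture put the label about 5–8° off the wrist camera's reading. I went with the wrist camera, and the side picture's overlay and detector later agreed with it. The cap's position also differed by 2–4 mm between the detector and my own measurement.

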